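# Take the depth of a blind hole in a carving panel with the depth gauge

### The arm

A 6-joint arm with a two-finger parallel gripper is mounted at the origin on the work surface. World frame = base frame: x ahead of the robot, y to its left, z up, the work surface at z = 0. Lengths are in mm, angles in rad, forces in N, time in s.
With the tool pointing down it reaches from about 350 to 875 mm from the base axis. Payload 4.2 kg.
Tool frame: the origin (TCP) lies midway between the tips of the shut fingers; the grasp point (between the pads) lies pinch_z behind it (pinch_z is the distance from the TCP to the grasp point, in mm); z points along the fingers, y is the line along which they close (so a half turn about z gives the same grasp; the last joint's range is limited). The gripper opens to 85 mm and grips with 20 to 120 N. Pads are 22 mm wide; open, the fingers measure 114 mm over their backs; the gripper's body (76 mm by 85 mm) begins 54 mm behind the grasp point. The pads swing forward as they close: fully open they stand 13 mm farther back than shut.
Start: joints at [-1.079, 0.385, 0.008, 0, -1.194, -0.259], TCP at [144.207, -608.115, 231.312] pointing down, gripper open.
Joint ranges: [-3.14, 3.14], [-1.21, 2.06], [-1.07, 1.41], [-3.16, 2.05], [-2.99, -0.16], [-3.1, 3.1]. Speed limits (rad/s): [2.79, 2.79, 3.14, 3.14, 3.14, 3.14].

### API

Orientations are given as a unit quaternion [x, y, z, w].
In Python, from bench import sense, read_camera, hand_in, pinch_z gives the robot as it stands. The module is installed in compiled form; this text tells all that it offers.
- The arm moves only by the tool jog_arm, never from a script. Its argument "steps" is a list of rows, each a list of 4 numbers: the shift along the tool's x, y, z in mm, then the turn about the tool's z in degrees. In form: [[dx, dy, dz, roll], ...]. A call has 1 to 8 rows; each row shifts and turns the commanded pose from where the row before left it, along the tool's axes as they then stand; what a row does not reach is not made up. A row lasts 1/10 s, in which the tool goes at most 50 mm and 8.59 degrees, less where a joint would pass 70% of its speed; a pose out of reach is approached as far as the arm can. A call with a gripper value outside its range is refused whole. "gripper" is the finger opening in mm, from 0 to 85.4, set as the call begins (left out, the last holds). The fingers move at their own pace and stop on an object; the grip force is fixed at half the most. Time passes only in rows, so rows that do not move let the fingers close. It gives the time, the measured TCP pose, the force, the opening and the grip force at its end, in the units of the state.
- sense(): the state, without advancing time (a new reading comes with each control period).
- read_camera(name): name is "scene" or "top" or "wrist"; returns a dict with "frame" (400x640x3 uint8, blue, green, red), "K" (3x3 intrinsics, pixels), "k1" (the pictures are not rectified: a ray, as slopes to the right and down, at radius r is drawn at 1 + k1 r^2 times it, then the intrinsics apply), "rvec" (rotation vector, rad) and "tvec" (3), from world to camera coordinates, as OpenCV has them. Camera axes: x right, y down, z forward; pixel columns grow to the right and rows downward; lengths in mm; the calibration is good to about 2 mm. A picture is of the moment at which its call begins. There is no depth.
- hand_in(): hands the job in; it is judged then, once.
The state is a dict: "t": time; "joint_pos": joint angles; "dq": joint speeds; "joint_torque": joint torques, N m; "tool_pos": TCP position; "ee_rot": TCP orientation; "contact_force": force on the tool from outside, world axes, zero at the start; "torque": the same for the moment, N m; "gripper_width": finger opening in mm; "grasp_force": force on a finger pad.
Only numpy, scipy, OpenCV 4.12 (cv2) and the standard library are available. Lean on these libraries where they do the work, as an engineer would, in place of code of your own. Each camera call takes 0.05 s, during which the arm holds its last target. There are 200 camera calls.

### The job

Take the depth gauge from its rest, stand it flat on the carving panel with its rod over the drilled hole, and push the rod gently down until it just bottoms in the hole, with the stock still flat on the face. Then put the gauge back upright in its rest with the rod left out at the depth it found, so that I can set the drill stop from it. Do not bruise the bottom of the hole, and leave the other tools alone.

Things in the scene. Friction and masses are not known exactly. Their poses are not given: they have to be found in the camera images.
- panel: Oak relief-carving panel blank held between four bench dogs, fixed: 240 (its x) x 200 (y) x 50 mm thick, a dentil border cut 5 mm deep round a flat uncut field of 180 x 140 mm with a pencilled pattern. Origin at the centre of the underside, z up; the face is 50 mm above the bench. It is level.
- hole (a point): Centre of the mouth of the one drilled hole, level with the panel's face, 15 mm along x and -12 mm along y from the panel's centre. The hole is vertical, round, 12 mm across, with a 1 mm chamfer, blind, with a flat bottom, hard wood that more than 20 N on the rod would bruise. Its depth is not known beforehand: anything from 14 to 40 mm.
- gauge: Depth gauge, loose, 150 to 210 g in all. Its stock is a beech bar with a brass sole, 120 mm long (its y), 30 mm wide (x), 20 mm high; origin at the centre of the flat sole, z up. A brass gland (22 mm across, 9 mm high) stands on the middle of the stock, and the rod runs through it. It starts upright in the rest.
- rod (a joint): Travel of the steel rod (8 mm round, along the stock's z) below the sole, m: 0 with the tip level with the sole, at most 0.046. The rod is a stiff friction fit: it takes about 3.5 N to slide it either way and it stays where it is left; that friction also carries the stock when the gauge is lifted by the handle. It starts 2 to 6 mm out.
- rod_tip (a point): Centre of the flat lower end of the rod, on the stock's z axis, moving with the rod.
- handle (a point): Centre of the wooden cross-handle fixed on the top of the rod: a bar 46 mm long (along the stock's y), 14 mm wide (x) and 14 mm high, 105 mm above the rod's tip; it cannot turn in the stock. Origin at its middle, axes as the stock's.
- rest: Dark wooden rest for the gauge, screwed down: foot board 75 (x) x 160 (y) x 8 mm, with two upright cheeks 22 mm thick, centred 47 mm either side along y. Each has a notch 40 mm wide (x), open upwards, floor 50 mm above the bench between horns 11 mm higher. The stock lies across both notches along the rest's y; the rod hangs between the cheeks. Origin at the centre of the underside.
- rest_seat (a point): Centre between the two notch floors, 50 mm above the bench: where the centre of the gauge's sole belongs (either way round).
- mallet: Round wooden carving mallet lying on the bench, 263 mm long, head 97 mm across; bystander. Origin where the handle enters the head, on the bench.
- gouge: Gouge with a pale wooden handle lying on the bench, 265 mm long, 27 mm thick; bystander. Origin where the handle meets the blade, on the bench.
- chisel: Flat chisel with a dark wooden handle lying on the bench, 250 mm long, 27 mm thick; bystander. Origin where the handle meets the blade, on the bench.
There are look-alikes about, which are no part of the job. Of the things shaped like the gauge, the beech one is meant.

How it is judged:
By the outcome, as a careful person would: the job done as asked, in the order asked, and still so for the second after the job is handed in, with the robot touching nothing.
It also fails if it takes over 54 s, if anything falls off the work surface, if the arm or the gripper's body presses on something with over 40 N, if the wrist force passes 120 N, or if a joint passes its speed limit or range.

## Working session

There is one attempt and no reset: what is moved stays moved. The work goes in short steps, Python scripts to look and compute and a tool call to move; the robot and the scene stay as the last step left them, time stands still between calls to the robot, and variables do not carry over. Pictures are saved under pics/ and viewed, at most 10 in all, crops included, and the job is handed in when it is done.

Besides the shell and the picture viewer there is one more tool, called after "Request:" by a JSON object that holds its "op" and its "data", one argument or row to a line. jog_arm: Moves the arm, as the interface text tells. Its arguments: {"type":"object","properties":{"steps":{"type":"array","items":{"type":"array","items":{"type":"number"}}},"gripper":{"type":"number"}},"required":["steps"]}

```bash
mkdir -p pics; cat > h.py <<'E'
import numpy as np, cv2
from bench import sense, read_camera, hand_in, pinch_z
from scipy.spatial.transform import Rotation as R
def ray(c,uv):
    K=c["K"];d=np.array([(uv[0]-K[0][2])/K[0][0],(uv[1]-K[1][2])/K[1][1]]);s=d.copy()
    for _ in range(20): s=d/(1+c["k1"]*(s@s))
    M=cv2.Rodrigues(np.array(c["rvec"],float))[0];t=np.array(c["tvec"],float).ravel()
    v=M.T@np.array([s[0],s[1],1]);return -M.T@t,v/np.linalg.norm(v)
def atz(c,uv,z):
    o,v=ray(c,uv);return o+v*(z-o[2])/v[2]
def tri(obs):
    A=np.zeros((3,3));b=np.zeros(3)
    for c,uv in obs:
        o,v=ray(c,uv);P=np.eye(3)-np.outer(v,v);A+=P;b+=P@o
    p=np.linalg.solve(A,b);return p,[round(float(np.linalg.norm((np.eye(3)-np.outer(v,v))@(p-o))),1) for o,v in [ray(*q) for q in obs]]
def proj(c,p):
    M=cv2.Rodrigues(np.array(c["rvec"],float))[0];q=M@np.array(p,float)+np.array(c["tvec"],float).ravel()
    s=q[:2]/q[2];s=s*(1+c["k1"]*(s@s));K=c["K"];return np.array([K[0][0]*s[0]+K[0][2],K[1][1]*s[1]+K[1][2]])
def save(name,f):
    c=read_camera(name);cv2.imwrite(f"pics/{f}.png",c["frame"])
    import pickle;pickle.dump(c,open(f"pics/{f}.pkl","wb"));return c
def load(f):
    import pickle;return pickle.load(open(f"pics/{f}.pkl","rb"))
E
python3 - <<'E'
from h import *
for n in("scene","top","wrist"):
    c=save(n,n+"0");print(n,ray(c,(320,200)))
print(pinch_z,sense())
E
```

```text
scene (array([1163.45082303,  -82.84684082, 1031.23813736]), array([-0.56298293,  0.0515594 , -0.82485868]))
top (array([ 479.98050605,  -19.2693117 , 1724.70933296]), array([ 0.05384161,  0.01325314, -0.99846153]))
wrist (array([  72.41324316, -625.26579691,  372.77090471]), array([ 0.27511547,  0.081414  , -0.95795785]))
18.700000000000003 {'t': 0.15, 'joint_pos': array([-1.07939729e+00,  3.85377232e-01,  6.95615339e-03, -3.24660531e-04,
       -1.19400791e+00, -2.58583685e-01]), 'dq': array([ 0.00038701, -0.00118062,  0.00479502,  0.00325964,  0.00090908,
       -0.00130421]), 'joint_torque': array([-8.40047269e-04, -3.92677689e+01,  1.88582343e+01,  4.18867216e+00,
       -3.41239764e-03, -3.88752454e-06]), 'tool_pos': array([ 144.0981569 , -607.71786837,  230.48498747]), 'ee_rot': array([-1.16085466e-01,  9.93238881e-01,  8.14873515e-04, -1.58585014e-04]), 'contact_force': array([-0.05485258, -0.61240184, -0.26243156]), 'torque': array([-1.02332070e-02, -4.08410090e-02,  1.72382075e-07]), 'grasp_force': 0.0, 'gripper_width': 85.56603661191735}
```

View pics/top0.png

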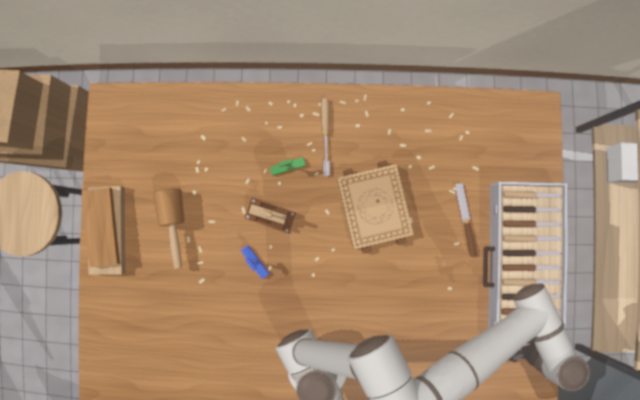

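View pics/scene0.png

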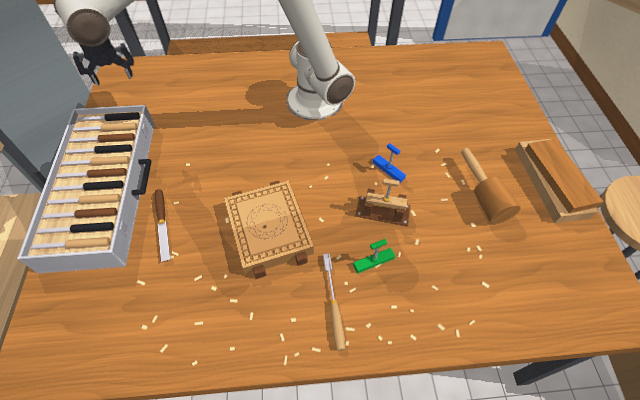

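Top: the panel is near (376,206), the beech gauge in its dark rest near (269,215), and blue and green look-alikes either side. Scene: the gauge is near (385,200) and the panel near (268,225). Next I'll enlarge both.

```bash
python3 - <<'E'
from h import *
t=load("top0")["frame"][155:255,235:425];s=load("scene0")["frame"][140:290,220:420]
a=cv2.resize(t,None,fx=4,fy=4,interpolation=cv2.INTER_CUBIC)[:, :]
cv2.imwrite("pics/zt.png",a)
cv2.imwrite("pics/zs.png",cv2.resize(s,None,fx=4,fy=4,interpolation=cv2.INTER_CUBIC))
E
```

```text
(no output)
```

View pics/zt.png

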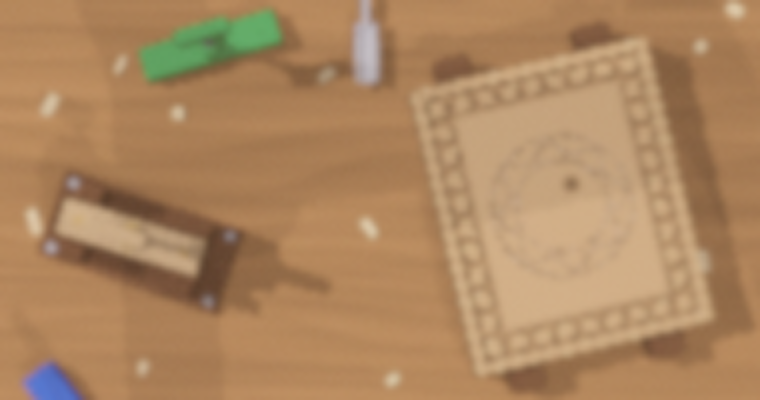

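View pics/zs.png

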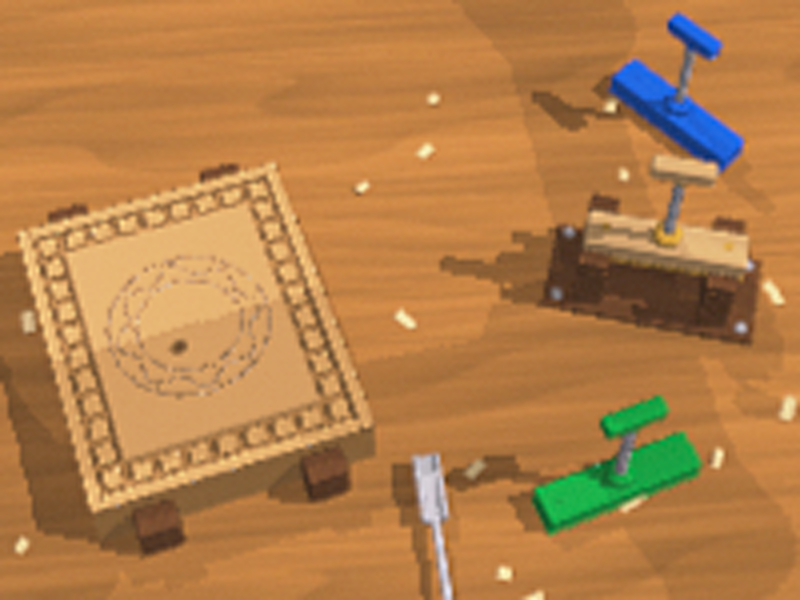

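```bash
python3 - <<'E'
from h import *
np.set_printoptions(precision=1,suppress=True)
T=load("top0");S=load("scene0")
t=lambda U,V:(T,((U+.5)/4-.5+235,(V+.5)/4-.5+155))
s=lambda U,V:(S,((U+.5)/4-.5+220,(V+.5)/4-.5+140))
pt=[(415,95),(645,40),(712,318),(480,375),(571,184)]
ps=[(22,235),(275,165),(372,430),(95,510),(179,347)]
# scene is viewed from +x: find the matching corner by world position
wt=[atz(*t(*p),50) for p in pt];ws=[atz(*s(*p),50) for p in ps]
print("top",np.array(wt));print("scene",np.array(ws))
print("hole tri",tri([t(*pt[4]),s(*ps[4])]))
print("stock top (scene,z70)",np.array([atz(*s(*p),70) for p in [(588,212),(750,243),(748,270),(583,238),(669,228)]]))
print("handle (scene,z158)",np.array([atz(*s(*p),158) for p in [(655,157),(717,163),(714,182),(652,176)]]))
print("stock top(top,z70)",np.array([atz(*t(*p),70) for p in [(66,198),(207,240),(196,276),(55,232)]]))
E
```

```text
top [[ 642.9  -56.    50. ]
 [ 692.7 -245.5   50. ]
 [ 464.4 -303.7   50. ]
 [ 414.2 -113.7   50. ]
 [ 572.2 -185.7   50. ]]
scene [[ 464.6 -302.7   50. ]
 [ 414.7 -112.4   50. ]
 [ 649.1  -55.2   50. ]
 [ 693.4 -243.9   50. ]
 [ 571.4 -187.1   50. ]]
hole tri (array([ 572.1, -186.3,   51.1]), [0.7, 0.7])
stock top (scene,z70) [[492.4 117.1  70. ]
 [529.7 231.4  70. ]
 [552.9 225.1  70. ]
 [515.2 110.   70. ]
 [511.6 174.5  70. ]]
handle (scene,z158) [[511.4 152.  158. ]
 [520.  193.8 158. ]
 [535.9 188.5 158. ]
 [527.4 147.1 158. ]]
stock top(top,z70) [[550.9 227.   70. ]
 [519.3 110.8  70. ]
 [489.9 119.   70. ]
 [523.  235.2  70. ]]
```

Hole: (572.1, -186.3) at z 51, which agrees with the panel centre plus the offset at a panel yaw of about 14°. Gauge: about (521,171), with its y axis at about 74°. I'll stop over the hole on the way for a close wrist view.

Request:
{"op": "jog_arm", "data": {
  "steps": [
    [-20,12,0,0],
    [-40,24,0,0],
    [-40,24,0,0],
    [-42,26,0,0],
    [-42,26,0,0],
    [-42,26,0,0],
    [-42,26,0,0],
    [-42,26,0,0]
  ]
}}

```text
t: 0.95
tool_pos: [403.0, -350.0, 231.3]
ee_rot: [-0.116, 0.993, 0.0, 0.0]
contact_force: [0.9, -0.9, -0.1]
gripper_width: 85.6
grasp_force: 0.0
```

Request:
{"op": "jog_arm", "data": {
  "steps": [
    [-42,26,0,0],
    [-42,26,0,0],
    [-42,26,0,0],
    [-40,24,0,0],
    [-32,16,0,0],
    [-20,10,0,0],
    [0,0,0,0],
    [0,0,0,0]
  ]
}}

```text
t: 1.75
tool_pos: [584.4, -176.5, 230.6]
ee_rot: [-0.116, 0.993, 0.0, -0.001]
contact_force: [-0.7, -0.5, -0.6]
gripper_width: 85.6
grasp_force: 0.0
```

```bash
python3 - <<'E'
from h import *
c=save("wrist","w1");print(sense()["tool_pos"],proj(c,(572,-186.5,50)),R.from_quat(sense()["ee_rot"]).as_matrix())
E
```

```text
[ 583.95194607 -177.10302718  230.9064464 ] [308.38369178 163.1148919 ] [[-9.73078713e-01 -2.30469956e-01 -1.19041950e-03]
 [-2.30470288e-01  9.73079352e-01  1.48100123e-04]
 [ 1.12424000e-03  4.18469401e-04 -9.99999280e-01]]
```

View pics/w1.png

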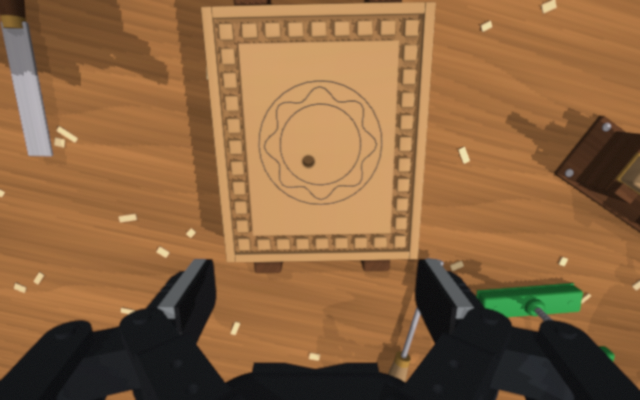

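The wrist view shows the hole at (308,161), where (308.4,163.1) was predicted. The panel is nearly square to the tool.

```bash
python3 - <<'E'
from h import *
c=load("w1");g=cv2.cvtColor(c["frame"],6).astype(float)
p=g[150:174,296:320];w=np.clip(np.median(p)-25-p,0,None);y,x=np.mgrid[150:174,296:320]
uv=((w*x).sum()/w.sum(),(w*y).sum()/w.sum());print(uv,atz(c,uv,50))
f=[(239,43),(397,40),(394,235),(250,237)];o=[(203,8),(434,4),(417,258),(231,262)]
for q in(f,o):
    P=np.array([atz(c,u,50)[:2] for u in q]);print(P.round(1),P.mean(0))
    for a,b in((0,1),(1,2),(2,3),(3,0)):
        d=P[b]-P[a];print(np.hypot(*d).round(1),np.degrees(np.arctan2(d[1],d[0])).round(2))
E
```

```text
(np.float64(307.9001139925905), np.float64(161.30934739241948)) [ 570.40674351 -187.34369574   50.        ]
[[ 482.7 -269.3]
 [ 448.5 -136. ]
 [ 624.   -84.8]
 [ 660.1 -227.3]] [ 553.84536158 -179.34898194]
137.7 104.38
182.8 16.26
147.1 -75.79
182.3 -166.69
[[ 462.5 -304. ]
 [ 414.1 -113.7]
 [ 643.2  -53.7]
 [ 692.6 -241.7]] [ 553.1043802 -178.2609825]
196.4 104.27
236.8 14.66
194.3 -75.29
238.3 -164.85
```

Request:
{"op": "jog_arm", "data": {
  "steps": [
    [-1,20,-5,0],
    [-3,45,-10,0],
    [-3,48,-10,0],
    [-3,48,-5,0],
    [-3,48,0,0],
    [-3,48,0,0],
    [-3,48,0,0],
    [-2,48,0,0]
  ]
}}

```text
t: 2.6
tool_pos: [522.7, 171.8, 261.9]
ee_rot: [-0.115, 0.993, 0.0, 0.0]
contact_force: [1.3, 1.1, -0.7]
gripper_width: 85.7
grasp_force: 0.0
```

Request:
{"op": "jog_arm", "data": {
  "steps": [
    [0,0,0,-6],
    [0,0,0,-8],
    [0,0,0,-8],
    [0,0,0,-8],
    [0,0,0,-8],
    [0,0,0,-8],
    [0,0,0,-8],
    [0,0,0,-6]
  ]
}}

```text
t: 3.4
tool_pos: [523.3, 169.9, 261.6]
ee_rot: [-0.598, 0.801, 0.0, 0.0]
contact_force: [-1.3, -0.5, 0.5]
gripper_width: 85.5
grasp_force: 0.0
```

Request:
{"op": "jog_arm", "data": {
  "steps": [
    [0,0,0,0],
    [0,0,0,0]
  ]
}}

```text
t: 3.6
tool_pos: [523.4, 170.5, 261.6]
ee_rot: [-0.596, 0.803, 0.0, 0.0]
contact_force: [0.4, -0.5, 0.1]
gripper_width: 85.8
grasp_force: 0.0
```

```bash
python3 - <<'E'
from h import *
c=save("wrist","w2");print(sense()["tool_pos"],sense()["joint_pos"],proj(c,(523,171,158)),R.from_quat(sense()["ee_rot"]).as_matrix().round(3))
E
```

```text
[523.48462822 170.68317575 261.49685421] [ 6.09621910e-01  2.37313655e-01 -1.27440281e-01 -4.32456156e-05
 -1.20583834e+00 -9.03276712e-01] [315.53913176 200.93304307] [[-0.289 -0.957  0.   ]
 [-0.957  0.289  0.   ]
 [-0.    -0.    -1.   ]]
```

View pics/w2.png

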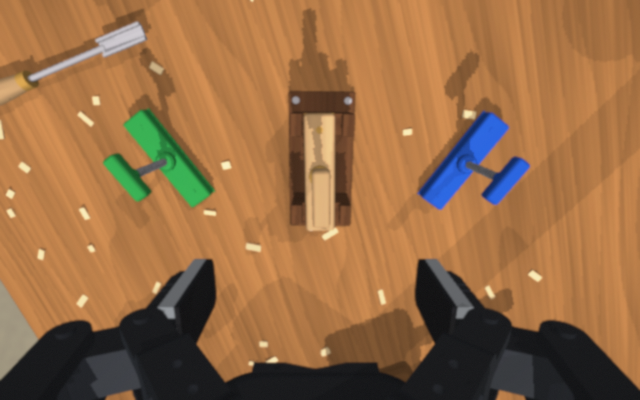

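The handle's top face spans columns 309–331 and rows 172–227, and the rest and stock are square to the tool. I'll triangulate its corners with the scene view.

```bash
python3 - <<'E'
from h import *
np.set_printoptions(precision=1,suppress=True)
S=load("scene0");W=load("w2")
s=lambda U,V:(S,((U+.5)/4-.5+220,(V+.5)/4-.5+140))
P=[]
for a,b in zip([(655,157),(717,163),(714,182),(652,176)],[(331,227),(329,172),(311,172),(309,227)]):
    p,r=tri([s(*a),(W,b)]);P.append(p);print(p,r)
print(np.mean(P,0),[atz(W,u,158) for u in[(331,227),(329,172),(311,172),(309,227)]])
cv2.imwrite("pics/w2z.png",cv2.resize(W["frame"][80:240,270:370],None,fx=5,fy=3.6,interpolation=2)[:580])
g=W["frame"].astype(int)
for v in(180,190,200,210,220):print(v,g[v,300:340].sum(1)//3)
for u in(315,320,325):print(u,g[160:236,u].sum(1)//3)
E
```

```text
[518.5 166.4 177.7] [19.3, 19.3]
[510.2 176.7 144. ] [20.8, 20.8]
[524.1 172.7 141.2] [20.4, 20.4]
[533.  162.7 175.1] [19.6, 19.6]
[521.5 169.6 159.5] [array([517.7, 194.5, 158. ]), array([507.1, 152.6, 158. ]), array([519.8, 148.8, 158. ]), array([533.9, 189.6, 158. ])]
180 [ 51  51  53  57  78 115 144 158 160 153 141 132 136 151 165 173 177 178
 177 177 177 177 177 177 177 178 178 173 164 154 161 174 174 155 121  82
  60  55  56  57]
190 [ 51  52  53  56  73 107 138 155 163 166 165 157 148 153 164 173 177 178
 178 177 177 178 177 177 178 178 178 174 165 155 163 176 175 156 121  83
  60  57  58  58]
200 [ 33  35  35  39  60 100 138 163 176 180 176 164 149 150 162 173 178 179
 179 177 177 178 178 178 178 178 178 175 165 155 162 176 174 154 116  74
  45  41  40  38]
210 [ 73  68  66  70  77  95 128 159 175 180 180 171 156 152 162 173 179 180
 179 179 178 178 178 178 178 179 178 174 164 155 161 175 174 154 121  89
  73  68  63  59]
220 [ 75  70  68  72  77  93 127 157 175 181 183 177 162 151 160 173 179 180
 180 179 179 178 178 179 178 178 178 175 165 155 161 176 174 154 122  95
  81 
[... 254 characters left out ...]
72 173 173 172 172 172 172 172 171 174 179 174 157 132
 119 117 118 119]
320 [135 135 134 133 126 112 102 101  96  94 102 117 134 151 166 174 177 177
 177 177 177 177 177 177 177 177 177 178 177 177 177 177 177 177 177 178
 178 178 177 178 177 178 177 177 177 178 177 178 178 177 178 178 178 178
 179 178 178 178 179 178 179 179 178 178 178 177 174 172 173 168 152 131
 123 124 129 131]
325 [182 174 165 155 144 134 123 109  99  97 106 122 139 154 168 176 177 178
 177 177 178 178 178 178 178 178 178 178 178 178 178 178 178 178 178 178
 178 178 178 178 178 179 178 178 179 178 178 178 178 178 179 179 179 178
 178 179 179 178 178 178 178 178 178 178 178 177 173 164 157 158 151 138
 144 178 208 219]
```

```bash
python3 - <<'E'
from h import *
np.set_printoptions(precision=1,suppress=True)
S=load("scene0");W=load("w2")
s=lambda U,V:(S,((U+.5)/4-.5+220,(V+.5)/4-.5+140))
P=[]
for a,b in zip([(717,163),(655,157),(652,176),(714,182)],[(329,226),(328.5,173),(312.5,173),(312.5,226)]):
    p,r=tri([s(*a),(W,b)]);P.append(p);print(p,r)
m=np.mean(P,0);d=(P[0]+P[3]-P[1]-P[2])/2
print(m,d,np.degrees(np.arctan2(d[1],d[0])),atz(W,(320.7,199.5),m[2]))
T=R.from_quat(sense()["ee_rot"]).as_matrix()
# sight line seen at the TCP and the rod direction
print("tool delta",T.T@(m-sense()["tool_pos"]))
E
```

```text
[519.  194.  156.5] [0.2, 0.2]
[507.8 153.8 153.1] [0.5, 0.5]
[519.6 151.  147.3] [1.0, 1.0]
[531.8 190.9 152.5] [0.7, 0.7]
[519.5 172.4 152.4] [11.7 40.1  4.3] 73.7030403053038 [519.4 172.7 152.4]
tool delta [ -0.5   4.3 109.1]
```

Request:
{"op": "jog_arm", "data": {
  "steps": [
    [0,2,10,0],
    [-0.5,2,25,0],
    [0,0,30,0],
    [0,0,30,0],
    [0,0,20,0],
    [0,0,10,0],
    [0,0,5,0],
    [0,0,0,0]
  ]
}}

```text
t: 4.45
tool_pos: [520.0, 173.1, 131.1]
ee_rot: [-0.597, 0.802, -0.0, -0.0]
contact_force: [0.6, 0.4, -0.6]
gripper_width: 85.4
grasp_force: 0.0
```

Request:
{"op": "jog_arm", "data": {
  "steps": [
    [0,0,0,0],
    [0,0,0,0]
  ]
}}

```text
t: 4.65
tool_pos: [520.5, 173.4, 132.5]
ee_rot: [-0.597, 0.802, -0.0, 0.001]
contact_force: [0.8, 0.3, -0.4]
gripper_width: 85.2
grasp_force: 0.0
```

```bash
python3 - <<'E'
from h import *
c=save("wrist","w3");x=sense();print(x["tool_pos"],x["contact_force"],x["torque"])
for p in[(520,172,155),(520,172,148)]:print(proj(c,p))
cv2.imwrite("pics/w3.png",c["frame"])
E
```

```text
[520.40558145 173.37962271 132.3253551 ] [0.60669156 0.46894963 0.36863985] [ 0.01268933  0.04143173 -0.01085204]
[314.58635524 288.04805212]
[314.63821024 279.09055248]
```

View pics/w3.png

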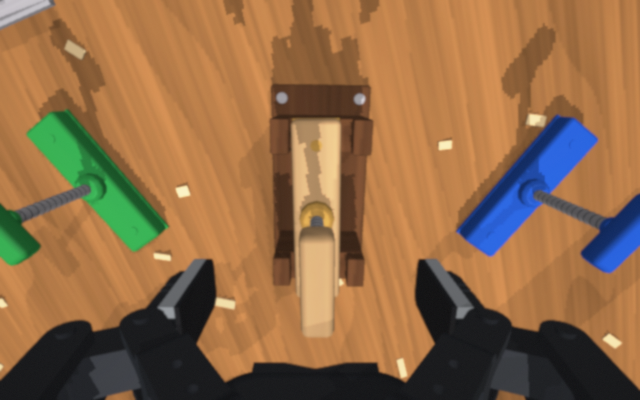

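Handle: columns 300–333, rows about 236–335, centred between the fingers (both near column 316).

```bash
python3 - <<'E'
from h import *
np.set_printoptions(precision=1,suppress=True)
A=load("w2");W=load("w3")
g=W["frame"].astype(int);print(g[222:246,317].sum(1)//3,g[326:345,317].sum(1)//3,g[300,294:340].sum(1)//3)
P=[]
for a,b in zip([(329,226),(328.5,173),(312.5,173),(312.5,226)],[(332,335),(332,237),(302,237),(302,335)]):
    p,r=tri([(A,a),(W,b)]);P.append(p);print(p,r)
print(np.mean(P,0), [atz(W,b,155)[:2] for b in[(332,335),(332,237),(302,237),(302,335)]])
E
```

```text
[ 88  92  92  87  87  87  87  89  92  94  96  98 101 108 116 124 130 139
 147 156 164 173 177 180] [165 164 165 165 165 165 165 165 164 161 155 144 136 133 132 131 132 131
 131] [132 132 131 129 127 121 120 133 148 160 167 174 179 182 182 181 182 181
 181 180 180 179 179 179 180 180 180 180 180 180 181 181 183 181 179 176
 171 162 149 133 123 127 131 134 136 137]
[519.  193.5 157.4] [0.0, 0.0]
[507.8 155.  149.8] [0.1, 0.1]
[519.3 151.6 149.7] [0.2, 0.2]
[531.  189.9 157.5] [0.2, 0.2]
[519.3 172.5 153.6] [array([519.4, 195.4]), array([507.4, 152.9]), array([518.3, 149.6]), array([531.4, 191.8])]
```

Request:
{"op": "jog_arm", "data": {
  "steps": [
    [0,0,0,0],
    [0,0,0,0],
    [0,0,0,0],
    [0,0,0,0],
    [0,0,0,0],
    [0,0,0,0],
    [0,0,0,0],
    [0,0,0,0]
  ],
  "gripper": 0
}}

```text
t: 5.5
tool_pos: [519.9, 173.1, 131.3]
ee_rot: [-0.597, 0.802, 0.0, -0.0]
contact_force: [-0.6, -0.3, 0.7]
gripper_width: 13.3
grasp_force: 59.9
```

Request:
{"op": "jog_arm", "data": {
  "steps": [
    [0,0,-3,0],
    [0,0,-7,0],
    [0,0,-10,0],
    [0,0,-10,0],
    [0,0,-10,0],
    [0,0,-7,0],
    [0,0,-3,0],
    [0,0,0,0]
  ]
}}

```text
t: 6.3
tool_pos: [520.0, 173.2, 181.9]
ee_rot: [-0.597, 0.802, 0.0, 0.001]
contact_force: [-0.7, -0.2, -2.0]
gripper_width: 12.8
grasp_force: 59.6
```

Request:
{"op": "jog_arm", "data": {
  "steps": [
    [0,0,0,4.4],
    [0,0,0,8.4],
    [0,0,0,8.4],
    [0,0,0,8.4],
    [0,0,0,8.4],
    [0,0,0,8.4],
    [0,0,0,8.4],
    [0,0,0,4.1]
  ]
}}

```text
t: 7.1
tool_pos: [519.5, 172.9, 180.6]
ee_rot: [-0.124, 0.992, -0.0, -0.001]
contact_force: [0.3, 0.4, -2.4]
gripper_width: 12.8
grasp_force: 59.7
```

Request:
{"op": "jog_arm", "data": {
  "steps": [
    [1,-10,0,0],
    [3,-30,0,0],
    [5,-42,0,0],
    [5,-42,0,0],
    [5,-42,0,0],
    [5,-42,0,0],
    [5,-42,0,0],
    [4,-40,0,0]
  ]
}}

```text
t: 7.9
tool_pos: [559.7, -118.5, 181.0]
ee_rot: [-0.126, 0.992, 0.0, -0.0]
contact_force: [1.0, 0.1, -2.2]
gripper_width: 12.7
grasp_force: 59.6
```

Request:
{"op": "jog_arm", "data": {
  "steps": [
    [3,-38,0,0],
    [2,-22,0,0],
    [1,-11,0,0],
    [0,0,0,0],
    [0,0,0,0],
    [0,0,0,0]
  ]
}}

```text
t: 8.5
tool_pos: [572.0, -185.1, 181.4]
ee_rot: [-0.127, 0.992, 0.0, -0.0]
contact_force: [0.5, -0.3, -2.1]
gripper_width: 13.0
grasp_force: 59.6
```

```bash
python3 - <<'E'
from h import *
c=save("scene","s4");save("wrist","w4");x=sense();print(x["tool_pos"],x["contact_force"],R.from_quat(x["ee_rot"]).as_matrix().round(3))
s=cv2.resize(c["frame"][150:300,190:340],None,fx=3.8,fy=3.8,interpolation=2)
cv2.imwrite("pics/s4z.png",s)
E
```

```text
[ 572.16716764 -185.11727895  181.52759945] [ 0.10863566  0.91974065 -1.95040428] [[-0.968 -0.251  0.   ]
 [-0.251  0.968  0.   ]
 [-0.     0.    -1.   ]]
```

View pics/s4z.png

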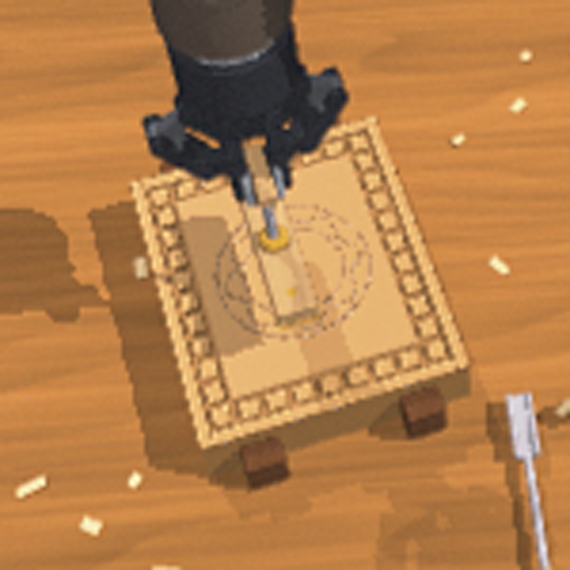

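```bash
cat > cmd.py <<'E'
import numpy as np
def run(p,yaw,rows): # yaw = angle of tool y, deg
    p=np.array(p,float)
    for dx,dy,dz,r in rows:
        a=np.radians(yaw);y=np.array([np.cos(a),np.sin(a),0]);x=np.array([-y[1],y[0],0])
        p=p+dx*x+dy*y-np.array([0,0,dz]);yaw-=r
    return p,yaw
E
python3 - <<'E'
from cmd import run
E
mv cmd.py pose.py; python3 - <<'E'
from pose import run
from h import *
p,y=[144.207,-608.115,231.312],103.33
for n,r in [("hole",[[-20,12,0,0]]+[[-40,24,0,0]]*2+[[-42,26,0,0]]*8+[[-40,24,0,0],[-32,16,0,0],[-20,10,0,0]]),
 ("g",[[-1,20,-5,0],[-3,45,-10,0],[-3,48,-10,0],[-3,48,-5,0]]+[[-3,48,0,0]]*3+[[-2,48,0,0]]),("roll",[[0,0,0,-60]]),("grasp",[[-.5,4,130,0]]),
 ("lift",[[0,0,-50,58.9]]),("over",[[39,-361,0,0]])]:
    p,y=run(p,y,r);print(n,p.round(2),y)
E
```

```text
hole [ 584.66 -176.95  231.31] 103.33
g [523.71 171.38 261.31] 103.33
roll [523.71 171.38 261.31] 163.32999999999998
grasp [520.02 173.01 131.31] 163.32999999999998
lift [520.02 173.01 181.31] 104.42999999999998
over [ 572.21 -186.32  181.31] 104.42999999999998
```

Request:
{"op": "jog_arm", "data": {
  "steps": [
    [1,-0.5,5,0],
    [0,0,10,0],
    [0,0,12,0],
    [0,0,10,0],
    [0,0,5,0],
    [0,0,1,0],
    [0,0,0,0],
    [0,0,0,0]
  ]
}}

```text
t: 9.4
tool_pos: [571.7, -187.1, 138.8]
ee_rot: [-0.126, 0.992, -0.0, 0.0]
contact_force: [0.4, 0.3, -1.9]
gripper_width: 12.9
grasp_force: 59.6
```

```bash
python3 - <<'E'
from h import *
S=load("s4")
def z(U,V,x0,y0,k): return ((U+.5)/k-.5+x0,(V+.5)/k-.5+y0)
print("gland now",atz(S,z(274,237,190,150,3.8),129), "cmd rod ~ (571.6,-186.5)")
P=load("scene0");print("gland in rest",atz(P,z(669,232,220,140,4),79)," TCP at grasp 520.0,173.0")
c=save("scene","s5");w=save("wrist","w5");x=sense();print(x["tool_pos"],x["contact_force"])
a=cv2.resize(c["frame"][170:270,220:320],None,fx=5,fy=5,interpolation=2)
cv2.imwrite("pics/s5z.png",np.hstack([a[:400],cv2.resize(w["frame"],None,fx=.9,fy=.9)[:, 130:430][:360].repeat(1,0) if 0 else cv2.resize(w["frame"][100:400,200:440],(300,400))]))
E
```

```text
gland now [ 573.65071799 -185.39693744  129.        ] cmd rod ~ (571.6,-186.5)
gland in rest [521.19741016 171.47786505  79.        ]  TCP at grasp 520.0,173.0
[ 571.64967947 -187.04598562  138.85297423] [ 0.8986451   1.18806831 -2.99226241]
```

View pics/s5z.png

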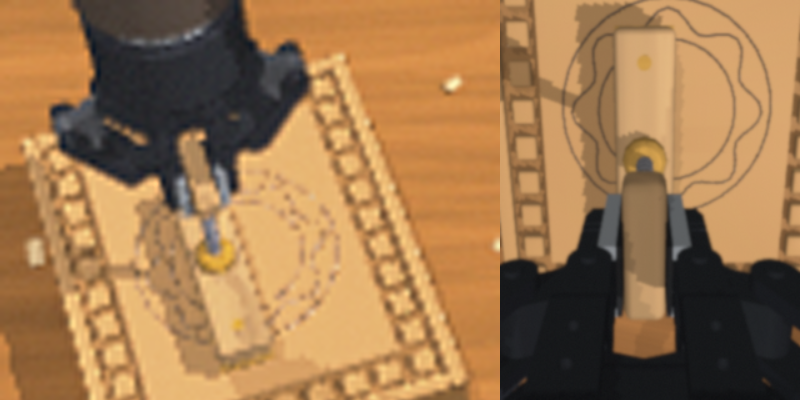

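The gauge hangs straight over the pattern, in line with the panel. If the tip enters the hole, the force should stay near -2 N until TCP z is about 131.3.

Request:
{"op": "jog_arm", "data": {
  "steps": [
    [0,0,1,0],
    [0,0,1,0],
    [0,0,0,0]
  ]
}}

```text
t: 9.8
tool_pos: [571.2, -187.0, 136.2]
ee_rot: [-0.126, 0.992, 0.0, -0.0]
contact_force: [0.7, -0.5, -2.3]
gripper_width: 12.9
grasp_force: 59.6
```

Request:
{"op": "jog_arm", "data": {
  "steps": [
    [0,0,1,0],
    [0,0,1,0],
    [0,0,0,0]
  ]
}}

```text
t: 10.1
tool_pos: [571.2, -187.0, 134.1]
ee_rot: [-0.126, 0.992, 0.0, -0.0]
contact_force: [-0.2, -0.5, -1.4]
gripper_width: 13.0
grasp_force: 59.6
```

Request:
{"op": "jog_arm", "data": {
  "steps": [
    [0,0,1,0],
    [0,0,0,0]
  ]
}}

```text
t: 10.3
tool_pos: [571.3, -187.0, 133.2]
ee_rot: [-0.126, 0.992, 0.0, -0.0]
contact_force: [-0.7, -0.0, -1.1]
gripper_width: 13.2
grasp_force: 59.6
```

Request:
{"op": "jog_arm", "data": {
  "steps": [
    [0,0,1,0],
    [0,0,0,0]
  ]
}}

```text
t: 10.5
tool_pos: [571.2, -187.0, 132.2]
ee_rot: [-0.126, 0.992, 0.0, -0.0]
contact_force: [0.8, 0.3, -2.5]
gripper_width: 13.0
grasp_force: 59.6
```

Request:
{"op": "jog_arm", "data": {
  "steps": [
    [0,0,1,0],
    [0,0,0,0]
  ]
}}

```text
t: 10.7
tool_pos: [571.4, -187.0, 131.3]
ee_rot: [-0.126, 0.992, -0.0, 0.0]
contact_force: [0.9, 0.1, -1.7]
gripper_width: 12.8
grasp_force: 59.7
```

Request:
{"op": "jog_arm", "data": {
  "steps": [
    [0,0,1,0],
    [0,0,0,0]
  ]
}}

```text
t: 10.9
tool_pos: [571.5, -187.1, 131.0]
ee_rot: [-0.126, 0.992, -0.0, 0.0]
contact_force: [-1.8, 0.5, 2.6]
gripper_width: 12.9
grasp_force: 60.2
```

Request:
{"op": "jog_arm", "data": {
  "steps": [
    [0,0,1,0],
    [0,0,0,0]
  ]
}}

```text
t: 11.1
tool_pos: [571.5, -187.0, 129.7]
ee_rot: [-0.126, 0.992, -0.0, 0.0]
contact_force: [-1.4, 0.5, 2.4]
gripper_width: 13.2
grasp_force: 60.3
```

Request:
{"op": "jog_arm", "data": {
  "steps": [
    [0,0,1,0],
    [0,0,0,0]
  ]
}}

```text
t: 11.3
tool_pos: [571.5, -187.0, 128.4]
ee_rot: [-0.126, 0.992, -0.0, 0.0]
contact_force: [-0.8, -0.4, 3.2]
gripper_width: 13.0
grasp_force: 60.3
```

Request:
{"op": "jog_arm", "data": {
  "steps": [
    [0,0,1,0],
    [0,0,0,0]
  ]
}}

```text
t: 11.5
tool_pos: [571.4, -187.0, 127.2]
ee_rot: [-0.126, 0.992, -0.0, 0.0]
contact_force: [-0.4, 0.2, 2.2]
gripper_width: 13.0
grasp_force: 60.2
```

The sole seated at about 131 and the rod is now sliding at about 3.5 N. I'll check whether the earlier wrist image hints at the depth.

```bash
python3 - <<'E'
from h import *
for n,(u,v) in(("w1",(308,161)),):
    c=load(n);print(cv2.cvtColor(c["frame"],6)[v-8:v+9,u-9:u+10])
    for d in(0,14,20,27,34,40):print(d,proj(c,(570.4,-187.3,50-d)).round(1))
E
```

```text
[[167 168 167 167 167 166 165 163 161 161 162 163 166 166 167 168 168 167
  168]
 [167 167 167 166 165 161 156 150 145 145 148 153 158 162 165 168 167 167
  168]
 [167 166 166 163 158 148 136 125 119 118 120 129 140 152 160 165 166 166
  168]
 [166 166 163 158 145 126 111  98  94  92  96 102 114 130 147 159 165 167
  167]
 [166 165 159 146 126 104  91  86  85  84  85  87  94 108 129 149 161 166
  166]
 [166 163 153 132 108  91  85  83  83  84  82  84  85  93 112 137 156 166
  167]
 [166 161 146 120  93  85  83  82  82  82  82  83  82  87 100 125 150 163
  166]
 [165 159 140 110  86  79  81  82  82  83  82  82  82  82  91 116 144 162
  166]
 [165 158 138 106  80  74  78  80  81  82  82  82  78  77  84 111 141 160
  167]
 [165 159 140 107  78  67  72  76  79  80  79  77  73  73  83 111 143 160
  166]
 [165 161 144 116  83  64  64  67  71  72  71  70  66  71  90 120 146 161
  167]
 [166 162 152 130 100  75  63  62  64  66  64  64  68  80 105 133 153 164
  167]
 [166 165 160 145 122  96  78  69  67  66  69  73  81  99 123 146 160 166
  167]
 [167 166 164 156 142 123 104  92  84  83  86  92 105 124 142 157 165 167
  167]
 [167 166 165 163 156 147 133 122 112 110 112 120 131 145 156 164 167 167
  167]
 [167 167 166 166 164 159 152 146 140 138 140 145 152 159 165 167 167 168
  168]
 [167 166 167 167 166 165 164 161 160 158 159 161 164 166 167 167 167 167
  167]]
0 [307.9 161.3]
14 [308.2 158.8]
20 [308.3 157.8]
27 [308.5 156.7]
34 [308.6 155.6]
40 [308.7 154.7]
```

Request:
{"op": "jog_arm", "data": {
  "steps": [
    [0,0,1,0],
    [0,0,1,0],
    [0,0,0,0]
  ]
}}

```text
t: 11.8
tool_pos: [571.4, -187.0, 125.1]
ee_rot: [-0.126, 0.992, -0.0, 0.0]
contact_force: [0.1, -0.5, 2.3]
gripper_width: 12.5
grasp_force: 60.1
```

The shading break inside the hole suggests a depth of about 20 mm (±4). I'll continue in small steps.

Request:
{"op": "jog_arm", "data": {
  "steps": [
    [0,0,1,0],
    [0,0,1,0],
    [0,0,0,0]
  ]
}}

```text
t: 12.1
tool_pos: [571.4, -187.0, 123.1]
ee_rot: [-0.126, 0.992, -0.0, 0.0]
contact_force: [-1.0, 1.1, 2.1]
gripper_width: 13.2
grasp_force: 60.1
```

Request:
{"op": "jog_arm", "data": {
  "steps": [
    [0,0,0.5,0],
    [0,0,0.5,0],
    [0,0,0,0]
  ]
}}

```text
t: 12.4
tool_pos: [571.4, -187.0, 122.3]
ee_rot: [-0.126, 0.992, -0.0, 0.0]
contact_force: [-0.4, 0.2, 3.2]
gripper_width: 12.4
grasp_force: 60.2
```

Request:
{"op": "jog_arm", "data": {
  "steps": [
    [0,0,0.5,0],
    [0,0,0.5,0],
    [0,0,0,0]
  ]
}}

```text
t: 12.7
tool_pos: [571.4, -187.0, 121.3]
ee_rot: [-0.126, 0.992, -0.0, 0.0]
contact_force: [-0.6, 0.7, 1.3]
gripper_width: 13.2
grasp_force: 60.2
```

Request:
{"op": "jog_arm", "data": {
  "steps": [
    [0,0,0.5,0],
    [0,0,0.5,0],
    [0,0,0,0]
  ]
}}

```text
t: 13.0
tool_pos: [571.4, -187.0, 120.2]
ee_rot: [-0.126, 0.992, -0.0, 0.0]
contact_force: [-0.3, 0.5, 2.0]
gripper_width: 12.9
grasp_force: 60.2
```

Request:
{"op": "jog_arm", "data": {
  "steps": [
    [0,0,0.5,0],
    [0,0,0.5,0],
    [0,0,0,0]
  ]
}}

```text
t: 13.3
tool_pos: [571.4, -187.0, 119.3]
ee_rot: [-0.126, 0.992, -0.0, 0.0]
contact_force: [0.1, 1.7, 2.9]
gripper_width: 13.4
grasp_force: 60.2
```

Request:
{"op": "jog_arm", "data": {
  "steps": [
    [0,0,0.5,0],
    [0,0,0.5,0],
    [0,0,0,0]
  ]
}}

```text
t: 13.6
tool_pos: [571.4, -187.0, 118.3]
ee_rot: [-0.126, 0.992, -0.0, 0.0]
contact_force: [-0.4, -0.0, 1.8]
gripper_width: 12.5
grasp_force: 60.2
```

Request:
{"op": "jog_arm", "data": {
  "steps": [
    [0,0,0.5,0],
    [0,0,0.4,0],
    [0,0,0,0]
  ]
}}

```text
t: 13.9
tool_pos: [571.4, -187.0, 117.4]
ee_rot: [-0.126, 0.992, -0.0, 0.0]
contact_force: [0.2, 0.0, 1.6]
gripper_width: 13.0
grasp_force: 60.2
```

Request:
{"op": "jog_arm", "data": {
  "steps": [
    [0,0,0.4,0],
    [0,0,0.4,0],
    [0,0,0,0]
  ]
}}

```text
t: 14.2
tool_pos: [571.3, -187.0, 116.5]
ee_rot: [-0.126, 0.992, 0.0, 0.0]
contact_force: [0.6, 0.0, 3.1]
gripper_width: 12.9
grasp_force: 60.3
```

Request:
{"op": "jog_arm", "data": {
  "steps": [
    [0,0,0.4,0],
    [0,0,0.4,0],
    [0,0,0,0]
  ]
}}

```text
t: 14.5
tool_pos: [571.4, -187.0, 115.8]
ee_rot: [-0.126, 0.992, -0.0, 0.0]
contact_force: [0.2, 0.4, 2.0]
gripper_width: 13.0
grasp_force: 60.2
```

Request:
{"op": "jog_arm", "data": {
  "steps": [
    [0,0,0.4,0],
    [0,0,0.4,0],
    [0,0,0,0]
  ]
}}

```text
t: 14.8
tool_pos: [571.3, -187.0, 114.9]
ee_rot: [-0.126, 0.992, 0.0, 0.0]
contact_force: [0.1, 0.2, 3.1]
gripper_width: 12.5
grasp_force: 60.2
```

Request:
{"op": "jog_arm", "data": {
  "steps": [
    [0,0,0.4,0],
    [0,0,0.4,0],
    [0,0,0,0]
  ]
}}

```text
t: 15.1
tool_pos: [571.4, -187.1, 114.8]
ee_rot: [-0.126, 0.992, -0.0, 0.0]
contact_force: [-0.0, 1.6, 5.7]
gripper_width: 12.9
grasp_force: 60.7
```

Force went up to 5.7 N and z stopped at 114.8 against a commanded 114.2, so the rod is probably on the bottom. I'll confirm with one small step.

Request:
{"op": "jog_arm", "data": {
  "steps": [
    [0,0,0.4,0],
    [0,0,0,0]
  ]
}}

```text
t: 15.3
tool_pos: [571.4, -187.1, 114.8]
ee_rot: [-0.126, 0.992, -0.0, 0.0]
contact_force: [-1.4, 1.8, 6.4]
gripper_width: 12.6
grasp_force: 60.9
```

Bottomed at TCP z 114.8. Panel face and notch floors are both 50 mm up, so 114.8 is also the seated height in the rest. Lift straight out and carry it back.

Request:
{"op": "jog_arm", "data": {
  "steps": [
    [0,0,-1,0],
    [0,0,-3,0],
    [0,0,-6,0],
    [0,0,-10,0],
    [0,0,-10,0],
    [0,0,-12,0],
    [0,0,-10,0],
    [0,0,-4,0]
  ]
}}

```text
t: 16.1
tool_pos: [572.1, -187.1, 171.8]
ee_rot: [-0.126, 0.992, -0.0, 0.001]
contact_force: [0.9, -1.4, -1.1]
gripper_width: 12.9
grasp_force: 59.6
```

Request:
{"op": "jog_arm", "data": {
  "steps": [
    [0,0,0,0],
    [-1,11,0,0],
    [-2,22,0,0],
    [-4,34,0,0],
    [-5,42,0,0],
    [-5,42,0,0],
    [-5,42,0,0],
    [-5,42,0,0]
  ]
}}

```text
t: 16.9
tool_pos: [537.6, 49.3, 169.2]
ee_rot: [-0.126, 0.992, -0.0, -0.001]
contact_force: [1.1, -0.4, -1.9]
gripper_width: 12.7
grasp_force: 59.6
```

Request:
{"op": "jog_arm", "data": {
  "steps": [
    [-5,42,0,0],
    [-4,38,0,0],
    [-2,25,0,0],
    [-1,14,0,0],
    [-1,7.5,0,0],
    [0,0,0,0]
  ]
}}

```text
t: 17.5
tool_pos: [519.6, 173.3, 169.5]
ee_rot: [-0.126, 0.992, -0.0, -0.0]
contact_force: [0.0, -1.0, -1.7]
gripper_width: 13.2
grasp_force: 59.6
```

Request:
{"op": "jog_arm", "data": {
  "steps": [
    [0,0,0,-4.4],
    [0,0,0,-8.4],
    [0,0,0,-8.4],
    [0,0,0,-8.4],
    [0,0,0,-8.4],
    [0,0,0,-8.4],
    [0,0,0,-8.4],
    [0,0,0,-4.1]
  ]
}}

```text
t: 18.3
tool_pos: [520.0, 171.4, 169.7]
ee_rot: [-0.598, 0.802, -0.0, -0.0]
contact_force: [0.3, 0.1, -1.7]
gripper_width: 13.1
grasp_force: 59.6
```

Request:
{"op": "jog_arm", "data": {
  "steps": [
    [0,0,0,0],
    [0,0,0,0],
    [0,0,0,0]
  ]
}}

```text
t: 18.6
tool_pos: [520.0, 172.5, 169.8]
ee_rot: [-0.596, 0.803, -0.0, -0.0]
contact_force: [-0.3, 0.4, -1.9]
gripper_width: 12.7
grasp_force: 59.6
```

```bash
python3 - <<'E'
from h import *
c=save("wrist","w6");s=save("scene","s6");x=sense();print(x["tool_pos"],x["ee_rot"],x["contact_force"])
a=cv2.resize(s["frame"][140:260,330:450],(400,400),interpolation=2);b=cv2.resize(c["frame"][60:400,190:450],(306,400))
cv2.imwrite("pics/fin.png",np.hstack([a,b]))
E
```

```text
[519.92808948 172.80839871 169.78372148] [-5.96790317e-01  8.02397230e-01 -4.05631251e-06 -5.30178320e-05] [-0.45448913 -0.22437107 -1.22636894]
```

View pics/fin.png

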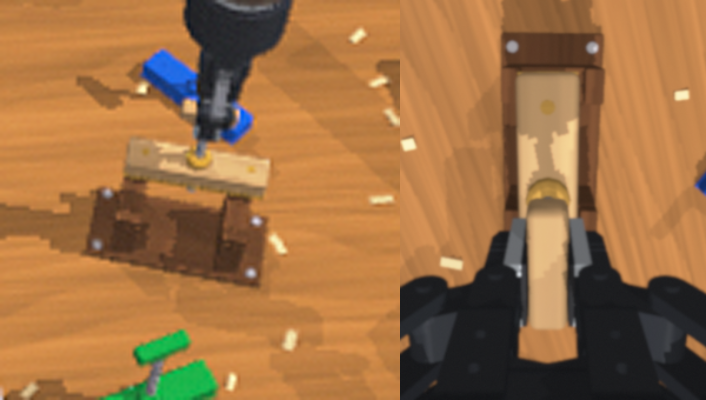

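The stock is centred over the rest and square to it, so I'll lower to about 2 mm above the seat.

Request:
{"op": "jog_arm", "data": {
  "steps": [
    [0,0,3,0],
    [0,0,7,0],
    [0,0,10,0],
    [0,0,10,0],
    [0,0,10,0],
    [0,0,7,0],
    [0,0,4,0],
    [0,0,1.5,0]
  ]
}}

```text
t: 19.5
tool_pos: [519.8, 173.0, 116.7]
ee_rot: [-0.597, 0.802, -0.0, -0.0]
contact_force: [-0.5, 0.7, -0.5]
gripper_width: 13.2
grasp_force: 59.6
```

Request:
{"op": "jog_arm", "data": {
  "steps": [
    [0,0,0.5,0],
    [0,0,0.5,0],
    [0,0,0.5,0],
    [0,0,0,0],
    [0,0,0,0]
  ]
}}

```text
t: 20.0
tool_pos: [520.0, 173.1, 116.0]
ee_rot: [-0.597, 0.802, 0.0, 0.0]
contact_force: [0.6, 1.0, -2.0]
gripper_width: 13.1
grasp_force: 59.6
```

Request:
{"op": "jog_arm", "data": {
  "steps": [
    [0,0,0.4,0],
    [0,0,0,0],
    [0,0,0,0]
  ]
}}

```text
t: 20.3
tool_pos: [519.9, 173.1, 115.4]
ee_rot: [-0.597, 0.802, -0.0, -0.0]
contact_force: [0.1, 0.4, -1.8]
gripper_width: 13.3
grasp_force: 59.6
```

Request:
{"op": "jog_arm", "data": {
  "steps": [
    [0,0,0,0]
  ]
}}

```text
t: 20.4
tool_pos: [519.9, 173.1, 115.4]
ee_rot: [-0.597, 0.802, 0.0, -0.0]
contact_force: [-0.5, 0.1, -0.3]
gripper_width: 12.6
grasp_force: 59.6
```

Request:
{"op": "jog_arm", "data": {
  "steps": [
    [0,0,0.3,0],
    [0,0,0,0],
    [0,0,0,0]
  ]
}}

```text
t: 20.7
tool_pos: [519.9, 173.1, 115.1]
ee_rot: [-0.597, 0.802, 0.0, 0.0]
contact_force: [0.8, -0.9, -1.5]
gripper_width: 13.1
grasp_force: 59.6
```

Request:
{"op": "jog_arm", "data": {
  "steps": [
    [0,0,0,0],
    [0,0,0,0],
    [0,0,0,0],
    [0,0,0,0],
    [0,0,0,0],
    [0,0,0,0],
    [0,0,0,0],
    [0,0,0,0]
  ],
  "gripper": 85
}}

```text
t: 21.5
tool_pos: [519.9, 173.1, 115.1]
ee_rot: [-0.597, 0.802, 0.0, -0.0]
contact_force: [-0.9, 1.4, -0.3]
gripper_width: 85.1
grasp_force: 0.0
```

Request:
{"op": "jog_arm", "data": {
  "steps": [
    [0,0,-5,0],
    [0,0,-15,0],
    [0,0,-25,0],
    [0,0,-30,0],
    [0,0,-30,0],
    [0,0,-15,0],
    [0,0,0,0],
    [0,0,0,0]
  ]
}}

```text
t: 22.3
tool_pos: [519.4, 173.0, 234.7]
ee_rot: [-0.597, 0.802, 0.0, -0.0]
contact_force: [0.2, -0.4, -1.2]
gripper_width: 84.8
grasp_force: 0.0
```

```bash
python3 - <<'E'
from h import *
c=save("wrist","w7");s=save("scene","s7");x=sense();print(x["tool_pos"],x["contact_force"],x["gripper_width"])
a=load("scene0");d=np.abs(s["frame"].astype(int)-a["frame"]).sum(2)
# stock lower face region unchanged vs the start? handle should sit ~16 mm lower
for z in(158,142): print(z,proj(s,(519.7,172.3,z)),proj(c,(519.7,172.3,z)))
m=lambda f:((f[:,:,2]>170)&(f[:,:,1]>130)&(f[:,:,0]>85)&(f[:,:,0]<175))[180:212,360:410]
for n,f in(("start",a["frame"]),("now",s["frame"])):
    print(n);print("\n".join("".join("#" if q else "." for q in r) for r in m(f)))
g=c["frame"].astype(int);print(g[200,296:346].sum(1)//3)
E
```

```text
[519.11942462 172.69762014 233.66485484] [ 0.09005426  0.25692734 -1.12971403] 85.12170656611346
158 [391.17939274 180.77974778] [314.03276424 211.04053839]
142 [390.30637805 184.25846922] [314.08569494 204.00569124]
start
.......................#############..............
.......................################...........
...............##.......###############...........
...............##.............##########..........
...............##...................###...........
..................................................
......................................#...........
..................................................
..................................................
..................................................
..................................................
..............................#...................
..................................................
.......######..#..................................
.......#############..............................
.......##################....#....................
.............###########.....#######..............
..........
[... 1894 characters left out ...]
.....#############################...
........................#######################...
..............................#################...
....................................############..
..........................................#####...
..................................................
..................................................
..................................................
..................................................
..................................................
[ 36  38  56  91 127 152 168 176 174 159 149 157 168 175 179 180 179 179
 179 179 179 178 178 179 179 176 168 158 159 172 183 186 180 164 133  89
  54  40  39  38  39  38  39  38  38  38  39  39  49  64]
```

The stock shows at the same pixels as at the start, so it is seated. The handle is lower, as it should be with the rod further out.

```bash
python3 -c "
from bench import hand_in;print(hand_in())"
```

```text
the job is handed in; nothing more can be done
None
```

The depth gauge is back upright in its rest with the rod left out about 21 mm (my estimate from camera and arm readings, good to 1–2 mm), so set the drill stop from the rod itself. It bottomed gently, with the wrist reading about 6 N at most, no other tool was touched, and the job was handed in at about 22 s; no verdict came back.

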